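# Move the painted vases to the shop rack in reverse order

### The arm

A 7-joint arm with a two-finger parallel gripper is mounted at the origin on the work surface. World frame = base frame: x ahead of the robot, y to its left, z up, the work surface at z = 0. Lengths are in mm, angles in rad, forces in N, time in s.
With the tool pointing down it reaches from about 425 to 1025 mm from the base axis. Payload 9.4 kg.
Tool frame: the origin (TCP) lies at the very end of the fingers, on their centre line; the grasp point (between the pads) lies grasp_offset behind it (grasp_offset is the distance from the TCP to the grasp point, in mm); z points along the fingers, y is the line along which they close (so a half turn about z gives the same grasp; the last joint's range is limited). The gripper opens to 93 mm and grips with 3 to 60 N. Pads are 15 mm wide; open, the fingers measure 128 mm over their backs; the gripper's body (75 mm by 188 mm) begins 65 mm behind the grasp point.
Start: joints at [1.036, 0.599, -0.003, 1.599, 0.002, 0.943, -0.08], TCP at [320.423, -650.349, 218.618] pointing down, gripper open.
Joint ranges: [-2.57, 2.57], [-0.35, 1.97], [-1.29, 1.29], [0.11, 2.56], [-1.05, 4.19], [0.11, 1.86], [-2.63, 2.63]. Speed limits (rad/s): [2.22, 2.22, 3.01, 3.01, 3.14, 3.14, 3.14].

### API

Orientations are given as [roll, pitch, yaw] about the fixed x, y, z axes, in that order (R = Rz(yaw) Ry(pitch) Rx(roll)).
In Python, from bench import move_to, move_l, movej, gripper_to, pause, ik, read_camera, get_calibration, PlanningError, finish_job, get_clock, get_joint_positions, get_qd, get_tau, get_tool_pos, get_orientation, get_force, get_wrist_torque, get_opening, get_grip_force, grasp_offset gives the robot as it stands. Calls block until the motion is done:
- move_to(position, orientation): joint-space move of the TCP to a pose.
- move_l(position, ori=None, feed=150): straight line of the TCP; ori=None keeps the orientation; feed is the mean speed in mm/s.
- movej(angles): joint-space move.
- gripper_to(opening, squeeze=None): finger opening in mm; squeeze is the grip in N (None keeps the last); returns when the fingers have stopped.
- pause(seconds).
- ik(position, orientation): joint angles nearest the present ones, or None.
- read_camera(name): name is "side" or "top" or "wrist"; returns (picture, depth): 480x640x3 uint8, blue, green, red; 480x640 float32, mm along the optical axis (not along the pixel's ray), 0 where there is no reading.
- get_calibration(name): a dict with "mtx" (3x3 intrinsics, pixels), "D" ([k1, k2, p1, p2, k3] as OpenCV has them; the pictures are not rectified), "R" (3x3) and "t" (3): a world point X has camera coordinates R X + t. Camera axes: x right, y down, z forward; pixel columns grow to the right and rows downward; lengths in mm; the calibration is good to about 2 mm. A picture is of the moment at which its call begins: read the wrist's pose just before it. get_calibration takes no time and is no camera call; for the wrist camera it gives the pose at the moment of the call.
A pose or a line that the arm cannot do raises PlanningError and nothing moves.
- finish_job(): hands the job in; it is judged then, once.
Readings, each from a call of its own:
- get_clock(): time.
- get_joint_positions(): joint angles.
- get_qd(): joint speeds.
- get_tau(): joint torques, N m.
- get_tool_pos(): TCP position.
- get_orientation(): TCP orientation.
- get_force(): force on the tool from outside, world axes, zero at the start.
- get_wrist_torque(): the same for the moment, N m.
- get_opening(): finger opening in mm.
- get_grip_force(): force on a finger pad.
Only numpy, scipy, OpenCV 4.12 (cv2) and the standard library are available. Lean on these libraries where they do the work, as an engineer would, in place of code of your own. Each camera call takes 0.05 s, during which the arm holds its last target. There are 200 camera calls.

### The job

The four painted vases have dried: move them one by one from the pale drying rack to the dark shop rack, one upright in the middle of each grey seat, with their left-to-right order reversed: seen by the robot looking at both racks, the vase that stood leftmost on the drying rack goes to the rightmost seat, the second from the left to the second from the right, and so on. Set each one down gently, without dropping it, and do not let any vase tip over.

Things in the scene. Friction and masses are not known exactly. Their poses are not given: they have to be found in the camera images.
- drying_rack: Fixed pale wooden rack, 96 (x) by 340 (y) mm. Origin: centre of underside, on the table. y axis along the row, to the robot's left within 0.2 rad; x away from the robot. Four coloured discs on its centre line at y = +-37.5 and +-112.5 mm, tops 40 mm above the table. Rails on both long edges (8 mm wide) and end cheeks end 50 mm above the table. It may be nearer or farther than the other rack.
- shop_rack: Fixed dark wooden rack, empty at the start; same shape, origin and axes as the drying rack. Four like grey round seats, 64 mm across, on its centre line at y = +-37.5 and +-112.5 mm in its frame, seat tops 40 mm above the table. Rails on both long edges (8 mm wide) and end cheeks end 50 mm above the table.
- vase_orange: Loose fired-clay vase, round, orange with black trim, 104 mm tall, about 150 g. Foot 42 mm across, belly 50 mm (16 to 32 mm up), straight neck 26 mm across from 54 mm up to the top: grip it there, e.g. 82 mm above the foot. Origin: centre of underside, z up, any yaw. Starts upright on the orange disc, 75 mm centre to centre from its neighbours.
- vase_green: Loose fired-clay vase, round, green with yellow trim, 104 mm tall, about 150 g. Foot 42 mm across, belly 50 mm (16 to 32 mm up), straight neck 26 mm across from 54 mm up to the top: grip it there, e.g. 82 mm above the foot. Origin: centre of underside, z up, any yaw. Starts upright on the green disc, 75 mm centre to centre from its neighbours.
- vase_blue: Loose fired-clay vase, round, blue with white trim, 104 mm tall, about 150 g. Foot 42 mm across, belly 50 mm (16 to 32 mm up), straight neck 26 mm across from 54 mm up to the top: grip it there, e.g. 82 mm above the foot. Origin: centre of underside, z up, any yaw. Starts upright on the blue disc, 75 mm centre to centre from its neighbours.
- vase_white: Loose fired-clay vase, round, white with red trim, 104 mm tall, about 150 g. Foot 42 mm across, belly 50 mm (16 to 32 mm up), straight neck 26 mm across from 54 mm up to the top: grip it there, e.g. 82 mm above the foot. Origin: centre of underside, z up, any yaw. Starts upright on the white disc, 75 mm centre to centre from its neighbours.
- disc_orange: Flat orange disc, 64 mm across and 4 mm thick, fixed on the drying rack; it marks the place where the orange vase stood at the start and stays there. Origin: centre of its underside, 36 mm above the table.
- disc_green: Flat green disc, 64 mm across and 4 mm thick, fixed on the drying rack; it marks the place where the green vase stood at the start and stays there. Origin: centre of its underside, 36 mm above the table.
- disc_blue: Flat blue disc, 64 mm across and 4 mm thick, fixed on the drying rack; it marks the place where the blue vase stood at the start and stays there. Origin: centre of its underside, 36 mm above the table.
- disc_white: Flat white disc, 64 mm across and 4 mm thick, fixed on the drying rack; it marks the place where the white vase stood at the start and stays there. Origin: centre of its underside, 36 mm above the table.

How it is judged:
By the outcome, as a careful person would: the job done as asked, in the order asked, and still so for the second after the job is handed in, with the robot touching nothing.
It also fails if it takes over 120 s, if anything falls off the work surface, if the arm or the gripper's body presses on something with over 40 N, if the wrist force passes 120 N, or if a joint passes its speed limit or range.

## Working session

There is one attempt and no reset: what is moved stays moved. The work goes in short steps, each a Python script; the robot and the scene stay as the last script left them, time stands still between calls to the robot, and variables do not carry over. Pictures are saved under pics/ and viewed, at most 14 in all, crops included, and the job is handed in when it is done.

```bash
mkdir -p pics; ls
python3 - <<'E'
from bench import *
import cv2,numpy as np
for n in("top","side"):
    p,d=read_camera(n);cv2.imwrite(f"pics/{n}0.png",p);np.savez(f"{n}0.npz",p=p,d=d)
    c=get_calibration(n);print(n,c)
print(get_orientation(),grasp_offset,get_clock())
E
```

```text
pics
top {'mtx': array([[512.71139037,   0.        , 327.97066822],
       [  0.        , 512.71139037, 236.38341315],
       [  0.        ,   0.        ,   1.        ]]), 'D': array([-0.03802933,  0.        ,  0.        ,  0.        ,  0.        ]), 'R': array([[ 0.00952107, -0.99946147,  0.03140263],
       [-0.98801481, -0.01424124, -0.15370076],
       [ 0.1540652 , -0.02956287, -0.98761832]]), 't': array([-35.6286964 , 552.27733889, 623.59407498])}
side {'mtx': array([[581.67895351,   0.        , 317.86226401],
       [  0.        , 581.67895351, 240.84340622],
       [  0.        ,   0.        ,   1.        ]]), 'D': array([-0.13000459,  0.        ,  0.        ,  0.        ,  0.        ]), 'R': array([[-0.74360901, -0.66858019,  0.0067946 ],
       [-0.48548716,  0.53292599, -0.69303111],
       [ 0.45972585, -0.51864286, -0.72087566]]), 't': array([401.28997355, 318.7939551 , 629.07319606])}
[-3.14022181e+00  1.30081311e-04  4.57849027e-01] 18.8 0.1
```

View pics/top0.png

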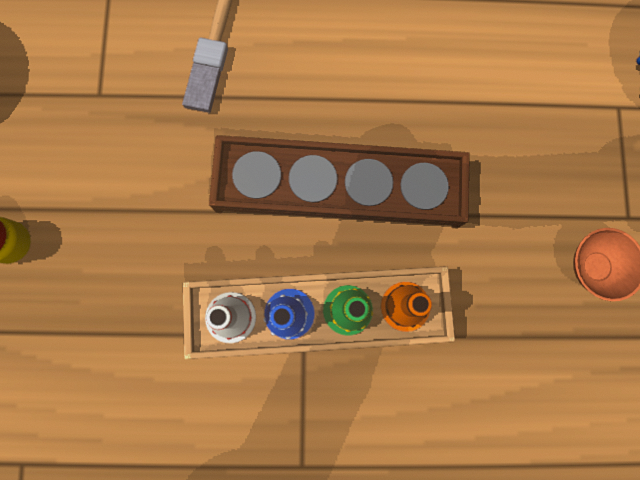

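View pics/side0.png

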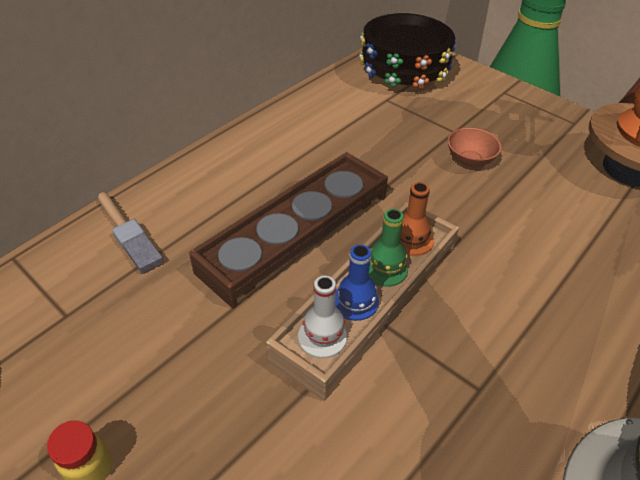

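The top view shows the drying rack nearer, with white (230,317), blue (289,313), green (348,310) and orange (408,306) from left to right. The grey seats are at (257,175), (313,178), (369,181) and (424,186) on the shop rack. In the side view the shop rack is empty and the path is clear. Next I'll measure these.

```bash
cat > loc.py <<'E'
from bench import *
import cv2,numpy as np
from scipy.optimize import least_squares
def cloud(n,d,c):
    v,u=np.nonzero(d>0); q=cv2.undistortPoints(np.c_[u,v].astype(float)[:,None],c["mtx"],c["D"])[:,0]
    P=np.c_[q,np.ones(len(q))]*d[v,u][:,None]
    W=np.full(d.shape+(3,),np.nan); W[v,u]=(P-c["t"])@c["R"]; return W
def hit(c,uv,z):
    q=cv2.undistortPoints(np.array(uv,float).reshape(-1,1,2),c["mtx"],c["D"])[:,0]
    r=np.c_[q,np.ones(len(q))]@c["R"]; o=-c["R"].T@c["t"]
    return o+r*((z-o[2])/r[:,2])[:,None]
def rack(P,name):  # P 4x2, ordered y descending -> centre, angle, residual
    y=np.array([112.5,37.5,-37.5,-112.5]);ax=(P*y[:,None]).sum(0);ax/=np.linalg.norm(ax)
    m=P.mean(0);fit=m+y[:,None]*ax
    print(name,"c",m.round(1),"ang",round(np.arctan2(-ax[0],ax[1]),4),"res",(P-fit).round(1).tolist());return fit,np.arctan2(-ax[0],ax[1])
def seats(p,c,box):
    x0,y0,x1,y1=box;h=cv2.cvtColor(p,cv2.COLOR_BGR2HSV)
    m=((h[...,1]<40)&(h[...,2]>80)).astype(np.uint8);k=np.zeros_like(m);k[y0:y1,x0:x1]=m[y0:y1,x0:x1]
    n,_,s,ce=cv2.connectedComponentsWithStats(k);i=[j for j in range(1,n) if s[j,4]>500]
    print("areas",s[i,4]);P=hit(c,ce[i],40)[:,:2];return P[np.argsort(-P[:,1])]
E
python3 - <<'E'
from loc import *
for n,box in(("top",(212,140,468,222)),("side",(195,155,388,298))):
    f=np.load(n+"0.npz");c=get_calibration(n);W=cloud(n,f["d"],c)
    S=seats(f["p"],c,box);print(n,S.round(1).tolist());fit,_=rack(S,"shop")
    z=W[...,2]
    for q in fit:
        k=np.hypot(W[...,0]-q[0],W[...,1]-q[1])<20;print("seat z",np.median(z[k]).round(1),end=" ")
    k=(z>100)&(z<141)&(np.hypot(W[...,0],W[...,1])>350)&(abs(W[...,1])<250)&(W[...,0]<fit[:,0].mean()-50)
    A=W[k];print("neckpts",len(A),"ztop",z[np.isfinite(z)&(z<160)&(z>100)].max())
    _,lab,ce=cv2.kmeans(A[:,1:2].astype(np.float32),4,None,(3,50,.01),10,cv2.KMEANS_PP_CENTERS)
    V=[]
    for j in np.argsort(-ce[:,0]):
        a=A[lab[:,0]==j,:2]
        r=least_squares(lambda x:np.hypot(*(a-x).T)-13,a.mean(0),loss="soft_l1")
        V.append(r.x);print("vase",r.x.round(1),"rms",np.sqrt((r.fun**2).mean()).round(1),len(a))
    rack(np.array(V),"dry")
E
```

```text
areas [1774 1779 1755 1732]
top [[635.1, 66.9], [631.3, -7.7], [627.7, -82.5], [623.9, -157.2]]
shop c [629.5 -45.1] ang -0.0497 res [[0.0, -0.3], [-0.1, -0.1], [0.1, 0.1], [-0.0, 0.3]]
seat z 40.1 seat z 39.9 seat z 39.8 seat z 39.9 neckpts 388 ztop 147.78016871922011
vase [447.8  91.1] rms 0.2 129
vase [449.3  22.6] rms 0.3 38
vase [458.3 -57.2] rms 0.2 65
vase [ 463.9 -126.5] rms 0.3 156
dry c [454.8 -17.5] ang 0.0782 res [[1.7, -3.5], [-2.6, 2.7], [0.5, -2.3], [0.3, 3.1]]
areas [ 765  862  987 1111]
side [[635.4, 67.5], [631.9, -7.4], [628.3, -82.2], [624.5, -157.1]]
shop c [630.  -44.8] ang -0.0485 res [[-0.0, -0.1], [0.0, -0.0], [0.1, 0.1], [-0.0, 0.0]]
seat z 40.9 seat z 41.0 seat z 40.9 seat z 41.0 neckpts 1690 ztop 159.99349979282178
vase [448.9  91.3] rms 0.6 448
vase [450.4  23. ] rms 0.7 428
vase [459.1 -57.9] rms 0.8 416
vase [ 464.2 -127.3] rms 1.0 398
dry c [455.6 -17.7] ang 0.0741 res [[1.6, -3.2], [-2.5, 3.3], [0.7, -2.7], [0.2, 2.6]]
```

Both cameras agree on the seats to about 0.5 mm. The necks are off the 75 mm pitch by about 3 mm in both views. I'll check the bellies and necks by height to see whether the vases lean or are offset.

Run:
```python
from loc import *
N=np.array([[448.3,91.2],[449.8,22.8],[458.7,-57.5],[464,-127]])
for n in("top","side"):
    f=np.load(n+"0.npz");c=get_calibration(n);W=cloud(n,f["d"],c).reshape(-1,3);z=W[:,2]
    for v in N:
        o=[]
        for lo,hi,R in((57,71,25),(97,112,13),(112,126,13),(126,141,13)):
            a=W[(z>lo)&(z<hi)&(np.hypot(*(W[:,:2]-v).T)<R+8)][:,:2]
            r=least_squares(lambda x:np.hypot(*(a-x).T)-R,v,loss="soft_l1");o.append((r.x.round(1).tolist(),len(a)))
        a=W[(z>143)&(z<149)&(np.hypot(*(W[:,:2]-v).T)<20)];print(n,o,"rim z",np.median(a[:,2]).round(1),a[:,:2].mean(0).round(1))
```

```text
top [([447.7, 90.9], 123), ([447.7, 91.2], 41), ([447.7, 91.2], 41), ([447.8, 91.0], 53)] rim z 144.4 [447.7  90.7]
top [([448.9, 23.2], 104), ([449.2, 22.7], 10), ([449.8, 22.8], 0), ([449.3, 22.5], 29)] rim z 144.3 [449.2  22.6]
top [([458.2, -57.0], 99), ([458.3, -57.2], 17), ([458.3, -57.3], 14), ([458.2, -57.2], 37)] rim z 144.3 [458.1 -57.2]
top [([463.9, -126.2], 130), ([463.9, -126.5], 47), ([463.9, -126.6], 50), ([463.9, -126.4], 67)] rim z 144.4 [ 463.9 -126. ]
side [([448.7, 91.7], 278), ([448.9, 91.2], 156), ([448.9, 91.3], 144), ([448.8, 91.3], 173)] rim z 144.9 [448.3  92.3]
side [([450.2, 23.0], 275), ([450.4, 22.9], 154), ([450.4, 22.9], 150), ([450.3, 23.1], 161)] rim z 145.0 [449.4  24.1]
side [([459.1, -58.0], 258), ([459.2, -57.9], 146), ([459.2, -57.9], 143), ([459.1, -57.9], 159)] rim z 144.9 [458.4 -56.4]
side [([464.4, -127.3], 208), ([464.6, -127.6], 141), ([464.2, -127.5], 131), ([463.9, -126.8], 153)] rim z 144.5 [ 462.8 -125.6]
```

Run:
```python
import cv2
a=cv2.imread("pics/top0.png")[255:365,175:465];cv2.imwrite("pics/topcrop.png",cv2.resize(a,None,fx=2.7,fy=2.7,interpolation=3))
```

```text
(no output)
```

View pics/topcrop.png

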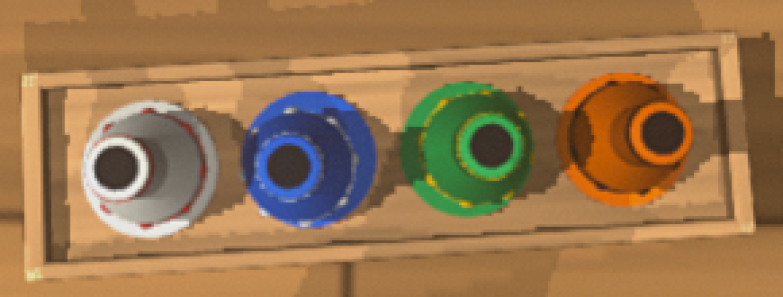

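The crop shows all four vases upright: necks and bellies line up to within 0.5 mm and the rims are at 144–145 mm. Each one sits a few mm off its disc centre, so I'll grasp at the measured positions. The fingers will close across the row. White goes first, as a trial.

```bash
cat > job.py <<'E'
from loc import *
V=dict(white=(448.3,91.2),blue=(449.7,22.8),green=(458.7,-57.5),orange=(464.1,-126.9))
C=np.array([629.8,-45.0]);A=-0.049;ADRY=0.076
SEAT={n:C+y*np.array([-np.sin(A),np.cos(A)]) for n,y in dict(white=-112.5,blue=-37.5,green=37.5,orange=112.5).items()}
ZG=40+82-grasp_offset; ZH=255
H=np.pi/2
def o(a,s): return [np.pi,0,a+s*H]
def carry(n,s):
    v,t=V[n],SEAT[n]
    move_to([*v,ZH],o(ADRY,s)); move_l([*v,ZG],feed=150)
    f0=get_force(); gripper_to(20,15)
    print(n,"open",get_opening(),"grip",get_grip_force(),"dF",(get_force()-f0).round(1))
    assert 22<get_opening()<30
    move_l([*v,ZG+15],feed=40); move_l([*v,ZH],feed=150)
    move_l([*t,ZH],o(A,s),feed=150); move_l([*t,ZG+8],feed=100); pause(.2)
    f0=get_force()[2]; z=ZG+3; move_l([*t,z],feed=20)
    while z>ZG-2:
        z-=.5; move_l([*t,z],feed=10); df=get_force()[2]-f0
        if df>1.5: break
    print("set z-ZG",z-ZG,"dFz",round(df,1),"opening",get_opening())
    gripper_to(50); gripper_to(93); move_l([*t,ZH],feed=150); print("clock",get_clock())
E
python3 - <<'E'
from job import *
for s in(1,-1):
    q=[[ik([*p,z],o(a,s)) for z in(ZG,ZH)] for D,a in((V,ADRY),(SEAT,A)) for p in D.values()]
    print(s,[None if j is None else np.round(j[[0,4,6]] if hasattr(j,'shape') else np.array(j)[[0,4,6]],2).tolist() for r in q for j in r])
E
```

```text
1 [[-0.12, 0.34, -0.61], [0.12, 0.19, -0.47], [0.03, 0.35, -0.47], [0.23, 0.17, -0.3], [0.21, 0.35, -0.29], [0.38, 0.17, -0.11], [0.35, 0.33, -0.13], [0.49, 0.17, 0.04], [0.32, 0.25, -0.13], [0.38, 0.19, -0.07], [0.23, 0.28, -0.28], [0.3, 0.21, -0.22], [0.12, 0.3, -0.42], [0.21, 0.23, -0.36], [0.0, 0.3, -0.53], [0.09, 0.24, -0.48]]
-1 [[0.41, 0.98, 1.83], [0.5, 0.46, 2.36], [-0.48, -0.58, -2.62], [-1.0, -0.48, -2.62], [-0.3, -0.55, -2.47], [-0.81, -0.5, -2.42], [-0.15, -0.54, -2.34], [-0.64, -0.53, -2.25], [-0.18, -0.55, -2.5], [-0.48, -0.71, -2.31], [-0.3, -0.56, -2.6], [-0.61, -0.7, -2.42], [-0.69, -1.04, -2.25], [-0.73, -0.7, -2.54], [0.45, 0.95, 2.03], [0.47, 0.66, 2.27]]
```

Run:
```python
from job import *
carry("white",1)
move_l([450,-20,ZH+20],feed=200)
for n in("top","side"):
    p,d=read_camera(n);c=get_calibration(n);W=cloud(n,d,c).reshape(-1,3);z=W[:,2]
    for v,nm in((SEAT["white"],"white"),(V["blue"],"blue")):
        a=W[(z>100)&(z<141)&(np.hypot(*(W[:,:2]-v).T)<21)][:,:2]
        if len(a)>10: print(n,nm,(least_squares(lambda x:np.hypot(*(a-x).T)-13,v,loss="soft_l1").x-v).round(1),len(a))
cv2.imwrite("pics/side1.png",p)
```

```text
white open 25.928485209018223 grip 14.987471964277574 dF [-0.3 -0.1  0.2]
set z-ZG -0.5 dFz 5.8 opening 26.169709186800965
clock 15.3167
side white [0.1 0.6] 348
side blue [0.6 0.2] 436
```

View pics/side1.png

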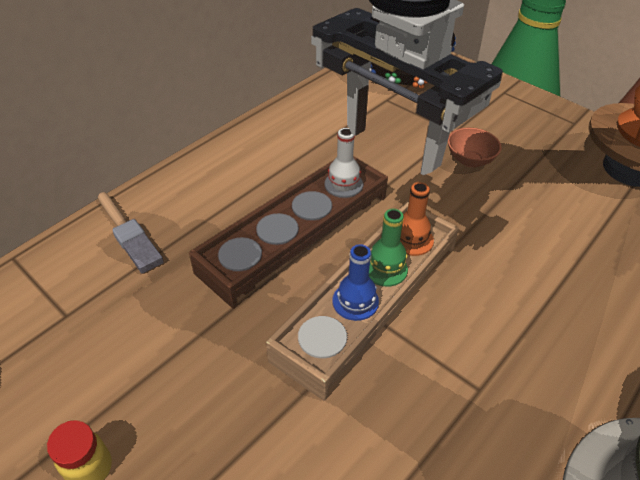

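The white vase stands upright on the rightmost seat at (345,165), within 0.6 mm of centre. The other three haven't moved, so I'll carry on.

Run:
```python
from job import *
for n in("blue","green","orange"): carry(n,1)
move_l([430,-150,ZH+20],feed=200);pause(.5)
for n in("top","side"):
    p,d=read_camera(n);c=get_calibration(n);W=cloud(n,d,c).reshape(-1,3);z=W[:,2]
    for nm,v in SEAT.items():
        a=W[(z>100)&(z<141)&(np.hypot(*(W[:,:2]-v).T)<21)][:,:2]
        if len(a)>10: print(n,nm,(least_squares(lambda x:np.hypot(*(a-x).T)-13,v,loss="soft_l1").x-v).round(1),len(a))
cv2.imwrite("pics/side2.png",p);print(get_clock(),get_force().round(1))
```

```text
blue open 25.787682695204815 grip 14.986895266338252 dF [-0.1  0.8 -0. ]
set z-ZG -0.5 dFz 6.2 opening 25.898302472636452
clock 28.9
green open 25.84324460649123 grip 14.986798949539661 dF [ 1.2  1.5 -0.9]
set z-ZG -0.5 dFz 6.4 opening 25.62457861682404
clock 41.35
orange open 25.68071616185574 grip 14.97112710174406 dF [ 0.6 -1.4 -0.3]
set z-ZG -0.5 dFz 5.9 opening 25.478508991720368
clock 54.4417
top white [-0.1  0.6] 269
top blue [-0.3  0.9] 223
top green [-0.4  0.5] 210
top orange [-0.3 -0.3] 242
side white [0.1 0.6] 350
side blue [0.6 0.4] 356
side green [ 0.7 -0.4] 386
side orange [-0.1 -1. ] 406
56.6917 [-0.4 -0.7  0.4]
```

View pics/side2.png

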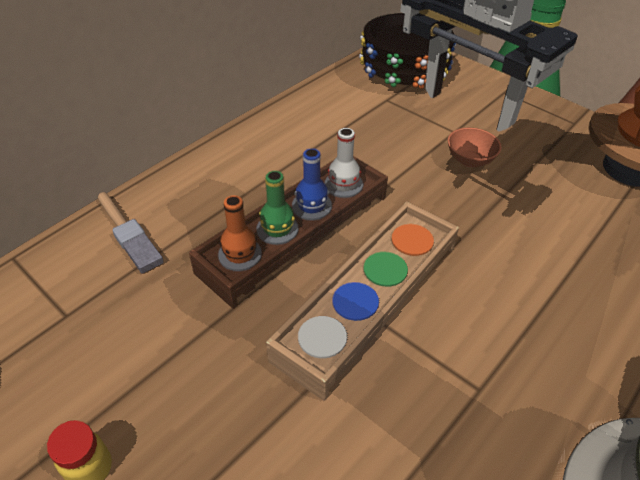

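All four stand upright and centred within 1 mm: orange (238,235), green (277,205), blue (312,185) and white (345,165). The order is the reverse of the discs, and the arm is clear.

```bash
python3 -c "
from bench import *
print(finish_job())"
```

```text
the job is handed in; nothing more can be done
None
```

The job is handed in: all four vases stand upright on the shop rack seats in reversed order (orange, green, blue, white from the left), each within about 1 mm of its seat centre, at about 57 s on the robot's clock.

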